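Fetch the last shaker from the cupboard door and complete the row

TASK

Take hold of the handle of the blue bench cupboard and swing its door open to about a right angle or farther. Lift the cream shaker out of the rack on the inside of the door and, keeping it upright, set it down gently on the red mat midway between the two cream shakers standing there, in line with them. Leave the door open, the amber jar in its rack and the two standing shakers where they are.

Things in the scene. Friction and masses are not known exactly. Their poses are not given: they have to be found in the camera images.
- cupboard: Blue steel bench-top cupboard with a closed roof, 200 deep (x) x 260 wide (y) x 220 high, walls 10; fixed. Origin: centre of its underside. Its own -x side is the front, closed by the door.
- door (a joint): Hinge angle of the cupboard's door in rad: 0 closed, 1.57 at a right angle, stop at 1.9. Hinged on the upright edge at the cupboard's own +y side (the robot's left); the free edge swings out towards the robot and stays where left (light friction). Panel 256 wide, 14 thick, 212 high, its upper edge 216 above the bench.
- door_hinge (a point): Point on the upright hinge line, in the panel's mid-plane, 216 mm above the bench. Its axes turn with the door: -y runs along the panel from the hinge to the free edge, -x points out of its outer face, z up.
- door_handle (a point): Grip point on the door's handle: a round upright steel bar, 11 thick and 90 long, 35 mm off the outer face, 225 mm from the hinge along the door. The bar reaches from 116 to 206 mm above the bench, this point is at 186; 8 mm thick stand-offs join it to the door 38 mm above and below its middle. Axes as for door_hinge.
- shaker: The cream shaker to fetch, a turned body of revolution 118 high, about 0.2 kg, standing upright in one of the door's two pockets. Origin: centre of its underside, z along its axis. Body 44 in diameter up to 62; neck 30 in diameter from 74 to 84; cylindrical head 36 in diameter from 87 to 104 (a good grip); cone above.
- jar: Amber glass jar with black cap, 40 in diameter, 100 high, upright in the other pocket. Origin: centre of its underside.
- mat: Thin red mat, 300 x 200 x 4, fixed on the bench. Origin: centre of its underside, which is midway between the two standing shakers; its x axis runs along their row.
- pot_near: Cream shaker of the same shape standing on the mat, 90 mm from the mat's centre towards its -x end. Origin: centre of its underside.
- pot_far: Cream shaker of the same shape standing on the mat, 90 mm from the mat's centre towards its +x end. Origin: centre of its underside.
- rack (a point): Steel rack on the door's inner face, swinging with the door, under the cupboard's roof while it is shut. Two pockets, 53 x 61 inside, centred 45 mm either side of this point along the door; this point is on the pocket floors, 50 above the bench, 55 mm off the panel's inner face. Rails rise to 72 above the bench. Axes as for door_hinge.

How it is judged:
On the way, in this order (a step that is already met when the one before it is completed fails the run):
1. the door leaves its closed position with the gripper at its handle (value of joint door above 0.08 rad and distance between the grasp point and door_handle below 0.055 m), for 0.05 s.
2. the door stands open to about a right angle or more (over 1.3 rad) (value of joint door above 1.3 rad), for 0.2 s.
3. the shaker is lifted out of the rack (height (world z) of shaker above 0.09 m and contact force between the fingers and shaker above 0.3 N), for 0.1 s.
At the end, for the whole second after the job is handed in: The shaker stands upright (0.08 rad), at rest on the red mat, within 15 mm along and across of the midpoint of the two standing shakers (the mat's centre); the door is open over 1.3 rad; the jar stands in its pocket; the standing shakers are within 15 mm of their starts (x of shaker in the frame of mat between -0.015 and 0.015 m and y of shaker in the frame of mat between -0.015 and 0.015 m and height (world z) of shaker below 0.008 m and angle between shaker's own z axis and vertical below 0.08 rad and linear speed of shaker below 0.02 m/s and value of joint door above 1.3 rad and angle between jar's own z axis and vertical below 0.4 rad and height (world z) of jar between 0.04 and 0.065 m and distance of each of pot_near, pot_far from where it was at the start of the episode below 0.015 m); the robot touches nothing.
It fails at once if the fetched shaker is tipped by more than 0.6 rad (angle between shaker's own z axis and vertical above 0.6 rad).
It fails at once if the fetched shaker is dropped onto the mat from over about 13 mm, or slammed down (contact force between shaker and mat above 45 N or (linear speed of shaker above 0.5 m/s and contact force between the fingers and shaker below 0.05 N and horizontal distance between shaker and mat below 0.15 m)).
It fails at once if a standing shaker is knocked over or pushed more than 30 mm (angle between any of pot_near, pot_far's own z axis and vertical above 0.5 rad or distance of any of pot_near, pot_far from where it was at the start of the episode above 0.03 m).
It fails at once if the jar is tipped over or leaves its rack (angle between jar's own z axis and vertical above 0.6 rad or height (world z) of jar above 0.09 m or height (world z) of jar below 0.035 m).
It also fails if it takes over 58 s, if anything falls off the work surface, if the arm or the gripper's body presses on something with over 40 N, if the wrist force passes 120 N, or if a joint passes its speed limit or range.

ROBOT

A 6-joint arm with a two-finger parallel gripper is mounted at the origin on the work surface. World frame = base frame: x ahead of the robot, y to its left, z up, the work surface at z = 0. Lengths are in m, angles in rad, forces in N, time in s.
With the tool pointing down it reaches from about 0.325 to 0.75 m from the base axis. Payload 7.6 kg.
Tool frame: the origin (TCP) lies midway between the tips of the shut fingers; the grasp point (between the pads) lies 19 mm behind it; z points along the fingers, y is the line along which they close (so a half turn about z gives the same grasp; the last joint's range is limited). The gripper opens to 85 mm and grips with 20 to 120 N. Pads are 22 mm wide; open, the fingers measure 114 mm over their backs; the gripper's body (76 mm by 85 mm) begins 54 mm behind the grasp point. The pads swing forward as they close: fully open they stand 13 mm farther back than shut.
Start: joints at [1.063, 0.052, 1.401, -0, 1.689, -0.07], TCP at [0.223, 0.476, 0.231] pointing down, gripper open.
Joint ranges: [-2.9, 2.9], [-0.91, 2.17], [0.12, 2.37], [-1.06, 4.2], [0.26, 2.73], [-2.93, 2.93]. Speed limits (rad/s): [2.57, 2.57, 3.01, 3.14, 3.14, 3.14].

INTERFACE

Orientations are given as a 3x3 rotation matrix whose columns are the frame's x, y, z axes.
In Python, from rig import env, viewer gives the robot as it stands.
- The arm moves only by the tool play_rows, never from a script. Its argument "targets" is a list that holds one entry, the list of rows, each a list of 7 numbers: the shift along the tool's x, y, z scaled (see below), then the turn, a rotation vector about the tool's x, y, z scaled (see below), then the opening, from 0 (shut) to 1 (fully open). A call has 1 to 10 rows; each row is the pose to reach, as a shift and turn from the pose commanded when the call began, along the tool's axes at that moment; what a row does not reach only later rows make up. The controller multiplies each number of a shift by 15 cm and each number of a turn by pi/4 rad. A row lasts 1/10 s, in which the tool goes at most 50 mm and 8.59 degrees, less where a joint would pass 70% of its speed; a pose out of reach is approached as far as the arm can. A call with a number of a shift or a turn outside -1 to 1 is refused whole. A call with a gripper value outside its range is refused whole. The fingers move at their own pace and stop on an object; the grip force is fixed at half the most. Time passes only in rows, so rows that repeat a pose let the fingers close. It gives the time, the measured TCP pose, the force, the opening and the grip force at its end, in the units of the state.
- env.observe(): the state, without advancing time (a new reading comes with each control period).
- viewer.grab_frame(name): name is "scene" or "top" or "wrist"; returns a dict with "color" (384x512x3 uint8, red, green, blue), "fx", "fy", "cx", "cy" (pixels), "distortion" ([k1, k2, p1, p2, k3] as OpenCV has them; the pictures are not rectified), "eye" and "rotation" of the camera in the world; the wrist camera has in their place "hand_eye" (4x4, takes a point from camera to tool coordinates, whose origin is the TCP and whose axes are the flange's). Camera axes: x right, y down, z forward; pixel columns grow to the right and rows downward; lengths in m; the calibration is good to about 2 mm. A picture is of the moment at which its call begins: read the wrist's pose just before it. There is no depth.
- env.hand_in(): hands the job in; it is judged then, once.
The state is a dict: "t": time; "joints": joint angles; "joint_velocities": joint speeds; "tau": joint torques, N m; "eef_pos": TCP position; "orientation": TCP orientation; "force": force on the tool from outside, world axes, zero at the start; "wrist_torque": the same for the moment, N m; "width": finger opening in m; "grip_force": force on a finger pad.
Only numpy, scipy, OpenCV 4.12 (cv2) and the standard library are available. Lean on these libraries where they do the work, as an engineer would, in place of code of your own. Each camera call takes 0.05 s, during which the arm holds its last target. There are 200 camera calls.

## Working session

There is one attempt and no reset: what is moved stays moved. The work goes in short steps, Python scripts to look and compute and a tool call to move; the robot and the scene stay as the last step left them, time stands still between calls to the robot, and variables do not carry over. Pictures are saved under pics/ and viewed, at most 10 in all, crops included, and the job is handed in when it is done.

Besides the shell and the picture viewer there is one more tool, called after "Emit:" by a JSON object that holds its "api" and its "payload", one argument or row to a line. play_rows: Moves the arm, as the interface text tells. Shifts and turns lie within -1 to 1; 1 stands for 15 cm of shift or pi/4 rad of turn. Its arguments: {"type":"object","properties":{"targets":{"type":"array"}},"required":["targets"]}

```bash
ls; mkdir -p pics; python3 - <<'E'
from rig import env, viewer
import cv2,pickle
o=env.observe();print(o)
D={}
for n in("scene","top"):
    f=viewer.grab_frame(n);D[n]=f;cv2.imwrite(f"pics/{n}0.png",f["color"][:,:,::-1])
    print({k:v for k,v in f.items() if k!="color"})
pickle.dump(D,open("f0.pkl","wb"))
E
```

```text
pics
{'t': 0.0, 'joints': array([ 1.06270879e+00,  5.28097658e-02,  1.40169360e+00,  2.05852600e-06,
        1.68858427e+00, -7.03764391e-02]), 'joint_velocities': array([ 0.00113073,  0.0011184 ,  0.00053696,  0.00083688, -0.00064118,
       -0.00015   ]), 'tau': array([-1.57189530e-03, -3.81684065e+01, -3.60174608e+01, -1.82210092e-04,
        6.47013119e-03,  3.77457093e-05]), 'eef_pos': array([0.22240585, 0.47524747, 0.23050226]), 'orientation': array([[-9.05724288e-01,  4.23866703e-01, -7.29106991e-04],
       [ 4.23867317e-01,  9.05723354e-01, -1.30513859e-03],
       [ 1.07164439e-04, -1.49114034e-03, -9.99998883e-01]]), 'force': array([-0.18785427,  0.75719827,  1.08357308]), 'wrist_torque': array([ 0.00839737,  0.06639526, -0.00244317]), 'grip_force': 0.0, 'width': 0.08557858254581321}
{'fx': 395.96341823790664, 'fy': 395.96341823790664, 'cx': 256.69025103407864, 'cy': 191.0207116048639, 'distortion': array([-0.08849606,  0.        ,  0.        ,  0.        ,  0.        ]), 'eye': array([0.80401211, 0.11562608, 0.98584546]), 'rotation': array([[-5.40698651e-01,  7.93094099e-01, -2.80440223e-01],
       [ 8.41216033e-01,  5.10062508e-01, -1.79420798e-01],
       [ 7.44467374e-04, -3.32923395e-01, -9.42953582e-01]])}
{'fx': 493.6122982029418, 'fy': 493.6122982029418, 'cx': 253.29270128744193, 'cy': 193.22192490419812, 'distortion': array([0.0193615, 0.       , 0.       , 0.       , 0.       ]), 'eye': array([ 0.46032811, -0.03317228,  1.25481697]), 'rotation': array([[ 0.02806942, -0.99623039,  0.08207989],
       [-0.99920863, -0.03027849, -0.02579376],
       [ 0.02818178, -0.08129092, -0.99629191]])}
```

View pics/scene0.png

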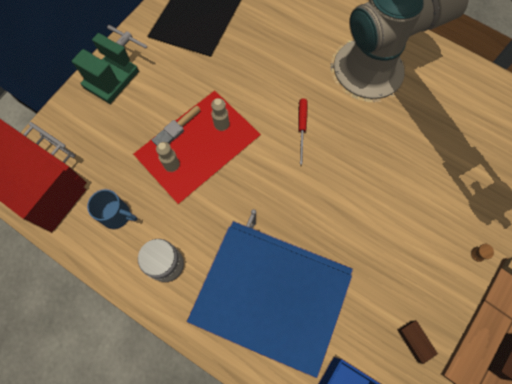

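View pics/top0.png

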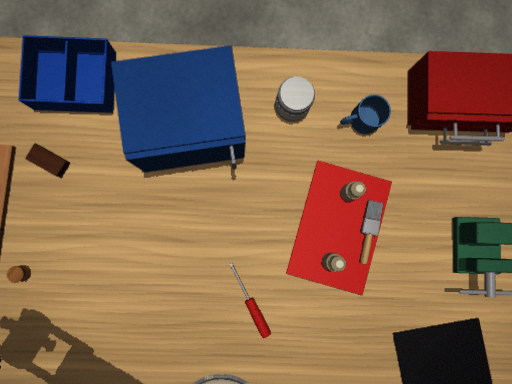

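The top view shows the cupboard's roof at about (112,62)–(232,47)–(244,137)–(127,157). The handle is at (233,155), the mat corners are near (318,162), (391,181), (362,294) and (287,271), and the pots are at (355,190) and (336,263). Next I'll measure these.

```bash
cat > h.py <<'E'
import numpy as np,cv2
def ray(f,uv):
    K=np.array([[f["fx"],0,f["cx"]],[0,f["fy"],f["cy"]],[0,0,1.]])
    n=cv2.undistortPoints(np.array(uv,float).reshape(-1,1,2),K,np.array(f["distortion"])).reshape(-1,2)
    return np.c_[n,np.ones(len(n))]@np.array(f["rotation"]).T
def plane(f,uv,z):
    d=ray(f,uv);e=np.array(f["eye"]);return e+d*((z-e[2])/d[:,2])[:,None]
def quad(m):
    c=max(cv2.findContours(m.astype(np.uint8),cv2.RETR_EXTERNAL,cv2.CHAIN_APPROX_NONE)[0],key=cv2.contourArea)
    h=cv2.convexHull(c);
    for e in np.arange(1,30,.5):
        q=cv2.approxPolyDP(h,e,True)
        if len(q)<=4:break
    # refine: fit lines to contour pts of each side
    q=q.reshape(-1,2).astype(float);P=c.reshape(-1,2).astype(float);L=[]
    for a,b in zip(q,np.roll(q,-1,0)):
        d=(b-a)/np.linalg.norm(b-a);t=(P-a)@d;s=(P-a)@[-d[1],d[0]];l=np.linalg.norm(b-a)
        k=P[(abs(s)<3)&(t>.1*l)&(t<.9*l)].astype(np.float32)
        L.append(cv2.fitLine(k,cv2.DIST_HUBER,0,.01,.01).ravel())
    out=[]
    for i in range(len(L)):
        v,w=L[i-1],L[i];s=np.linalg.solve(np.c_[v[:2],-w[:2]],w[2:]-v[2:]);out.append(v[2:]+s[0]*v[:2])
    return np.array(out)
E
python3 - <<'E'
from h import *;import pickle
D=pickle.load(open("f0.pkl","rb"))
for n in D:
    f=D[n];hsv=cv2.cvtColor(f["color"],cv2.COLOR_RGB2HSV);H,S,V=cv2.split(hsv)
    red=((H<6)|(H>174))&(S>150)&(V>120)
    box=np.zeros_like(red)
    if n=="top": box[150:300,280:400]=1
    else: box[85:205,130:265]=1
    q=quad(cv2.morphologyEx((red&box).astype(np.uint8),cv2.MORPH_CLOSE,np.ones((3,3))))
    P=plane(f,q,.004);print(n,"mat px",q.round(1).tolist(),"\n",P.round(4).tolist(),"c",P.mean(0))
    cream=(~red)&box&(H>10)&(H<32)&(S<130)&(V>110)
    k,_,st,c=cv2.connectedComponentsWithStats(cream.astype(np.uint8))
    for i in range(1,k):
        if st[i,4]>40: print("cream",st[i].tolist(),c[i].round(1))
    blue=(H>100)&(H<125)&(S>120)
    b2=np.zeros_like(red)
    if n=="top": b2[40:180,110:255]=1; print("V samples",V[[100,150,152,155,160],[180,190,190,190,190]])
    else: b2[215:380,180:360]=1; print("V",V[300,270],V[232:245,260])
    vt=V[100,180] if n=="top" else V[300,270]
    q=quad(blue&b2&(abs(V.astype(int)-vt)<12))
    P=plane(f,q,.22);print("roof px",q.round(1).tolist(),"\n",P.round(4).tolist(),P.mean(0), np.linalg.norm(P-np.roll(P,-1,0),axis=1))
top=D["top"]["color"][:,:,::-1][125:185,110:260];sc=D["scene"]["color"][:,:,::-1][205:265,215:365]
cv2.imwrite("pics/c1.png",np.vstack([cv2.resize(x,None,fx=5,fy=5,interpolation=cv2.INTER_CUBIC) for x in(top,sc)]))
E
```

```text
scene mat px [[214.5, 90.9000015258789], [259.3999938964844, 134.10000610351562], [177.6999969482422, 203.10000610351562], [133.3000030517578, 153.39999389648438]] 
 [[0.3185, -0.3415, 0.004], [0.3669, -0.1555, 0.004], [0.6516, -0.2266, 0.004], [0.6033, -0.4156, 0.004]] c [ 0.48506699 -0.28480778  0.004     ]
cream [130, 85, 135, 120, 9539] [196.1 143. ]
cream [212, 99, 13, 12, 122] [217.9 104.2]
cream [212, 110, 16, 10, 66] [219.3 116.1]
V 116 [105 113 115 117 116 111 101 106 118 120 120 119 119]
roof px [[232.10000610351562, 221.89999389648438], [352.20001220703125, 269.70001220703125], [315.8999938964844, 376.3999938964844], [187.6999969482422, 321.0]] 
 [[0.6579, -0.036, 0.22], [0.6121, 0.2124, 0.22], [0.8155, 0.2501, 0.22], [0.8611, 0.0006, 0.22]] [0.73664998 0.10679014 0.22      ] [0.25255473 0.20689144 0.25360162 0.20640568]
top mat px [[317.29998779296875, 160.60000610351562], [390.79998779296875, 181.60000610351562], [361.20001220703125, 294.1000061035156], [286.29998779296875, 272.6000061035156]] 
 [[0.6522, -0.2273, 0.004], [0.6039, -0.4173, 0.004], [0.3175, -0.3438, 0.004], [0.3657, -0.1542, 0.004]] c [ 0.48481047 -0.28564786  0.004     ]
cream [280, 150, 120, 150, 8408] [340.1 221.4]
cream [346, 182, 20, 14, 186] [356.5 188.4]
cream [361, 230, 12, 33, 154] [366.5 247.5]
cream [326, 254, 20, 18, 199] [336.6 262.4]
V samples [109  70  28  26  27]
roof px [[240.89999389648438, 44.70000076293945], [203.0, 140.39999389648438], [123.80000305175781, 151.6999969482422], [111.9000015258789, 62.29999923706055]] 
 [[0.8652, -0.0242, 0.22], [0.6543, 0.0496, 0.22], [0.6247, 0.2143, 0.22], [0.8157, 0.2486, 0.22]] [0.73999946 0.12208114 0.22      ] [0.22341397 0.16737334 0.19404875 0.2772732 ]
```

View pics/c1.png

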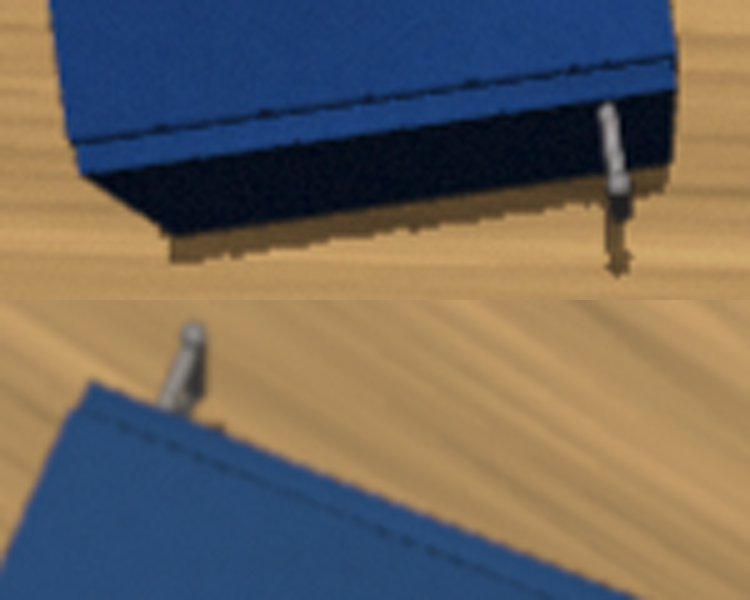

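The crop shows the door's top edge running from about (127,160) to (244.8,143.4) in the top view. The top end of the handle bar is at about (234.4,161.5) in the top view and (253.6,211.5) in the scene view.

```bash
python3 - <<'E'
from h import *;import pickle
D=pickle.load(open("f0.pkl","rb"))
t,s=D["top"],D["scene"]
print("door outer top edge top",plane(t,[(127,159.8),(244.8,143.4)],.216).round(4).tolist())
print("gap top",plane(t,[(125,153.6),(244.8,136.6)],.22).round(4).tolist())
print("back top",plane(t,[(111.9,62.3),(232,46.5)],.22).round(4).tolist())
print("handle top",plane(t,[(234.4,161.5)],.206).round(4).tolist(),"scene",plane(s,[(253.6,211.5)],.206).round(4).tolist())
print("scene edge",plane(s,[(215+92/5,205+82/5),(352.2,269.7)],.216).round(4).tolist())
print("scene gap",plane(s,[(215+75/5,205+105/5),(215+560/5,205+290/5)],.22).round(4).tolist())
# two-view handle top
e1,e2=np.array(t["eye"]),np.array(s["eye"]);d1=ray(t,[(234.4,161.5)])[0];d2=ray(s,[(253.6,211.5)])[0]
x=np.linalg.lstsq(np.c_[d1,-d2],e2-e1,rcond=None)[0];print(e1+x[0]*d1,e2+x[1]*d2)
# pots: cone tip, expected from mat: 
m=np.array([.485,-.2852]);u=np.array([.2863,-.0722]);u/=np.linalg.norm(u);print("u",u,np.arctan2(u[1],u[0]))
print(plane(t,[(356.5,188.4),(336.6,262.4)],.1).round(4).tolist(), m+.09*u,m-.09*u)
print(env.observe()["t"]) if 0 else 0
E
```

```text
door outer top edge top [[0.6084, 0.2079, 0.216], [0.6517, -0.039, 0.216]]
gap top [[0.6208, 0.2117, 0.22], [0.6656, -0.0386, 0.22]]
back top [[0.8157, 0.2486, 0.22], [0.8606, -0.0053, 0.22]]
handle top [[0.6136, -0.018, 0.206]] scene [[0.613, -0.014, 0.206]]
scene edge [[0.6548, -0.0352, 0.216], [0.6111, 0.2129, 0.216]]
scene gap [[0.6671, -0.0349, 0.22], [0.627, 0.1645, 0.22]]
[ 0.61398117 -0.01792386  0.20361721] [ 0.6123649  -0.01442604  0.2034317 ]
u [ 0.96964239 -0.24452735] -0.24703221700049877
[[0.5743, -0.3065, 0.1], [0.3997, -0.2618, 0.1]] [ 0.57226782 -0.30720746] [ 0.39773218 -0.26319254]
```

```bash
cat >> h.py <<'E'
from scipy.spatial.transform import Rotation as Ro
def Rd(phi): # tool down, y axis at world angle phi
    y=np.array([np.cos(phi),np.sin(phi),0]);z=np.array([0,0,-1.]);return np.c_[np.cross(y,z),y,z]
def calls(p,R,groups):
    """groups: list of calls, each a list of (x,y,z,phi,open); prints rows, assumes every call reaches its end"""
    for g in groups:
        rows=[]
        for w in g:
            R2=Rd(w[3]);r=np.r_[R.T@(np.array(w[:3])-p)/.15,Ro.from_matrix(R.T@R2).as_rotvec()/(np.pi/4),w[4]]
            rows.append(np.round(r,3).tolist())
        print(rows,"MAX",np.abs(np.array(rows)[:,:6]).max());p,R=np.array(g[-1][:3]),R2
def lin(a,b,n,hold=0): 
    a,b=np.array(a,float),np.array(b,float);return [a+(b-a)*i/n for i in range(1,n+1)]+[b]*hold
def now():
    from rig import env
    o=env.observe();R=np.array(o["orientation"]);p=np.array(o["eef_pos"])
    return p,R,np.arctan2(R[1,1],R[0,1]),o
H=np.array([.6164,.2139])
def handle(th,d=.042):
    c,s=np.cos(-th),np.sin(-th);Q=np.array([[c,-s],[s,c]])
    a=Q@[.173,-.985];n=Q@[-.985,-.173];return H+.225*a+d*n, np.arctan2(-a[1],-a[0])
E
python3 - <<'E'
from h import *
p,R,phi,o=now();q,f=handle(0);print(q,f)
a=np.r_[p,phi,1]
b=[.33,.35,.27,1.3,1];c=[.43,.22,.27,1.48,1];d=[.53,.09,.27,1.65,1];e=[q[0],q[1],.27,f,1]
calls(p,R,[lin(a,b,4,0),lin(b,c,4),lin(c,d,4),lin(d,e,4,4)])
E
```

```text
[ 0.613955 -0.014991] 1.7446575899289982
[[-0.251, -0.113, -0.066, -0.002, -0.0, -0.053, 1.0], [-0.502, -0.226, -0.131, -0.002, -0.0, -0.106, 1.0], [-0.753, -0.34, -0.197, -0.002, -0.0, -0.159, 1.0], [-1.004, -0.453, -0.262, -0.002, -0.0, -0.213, 1.0]] MAX 1.004
[[-0.219, -0.164, 0.0, 0.0, 0.0, -0.057, 1.0], [-0.437, -0.328, 0.0, 0.0, 0.0, -0.115, 1.0], [-0.656, -0.493, 0.0, 0.0, 0.0, -0.172, 1.0], [-0.874, -0.657, 0.0, 0.0, 0.0, -0.229, 1.0]] MAX 0.874
[[-0.186, -0.201, 0.0, 0.0, 0.0, -0.054, 1.0], [-0.371, -0.401, 0.0, 0.0, 0.0, -0.108, 1.0], [-0.557, -0.602, 0.0, 0.0, 0.0, -0.162, 1.0], [-0.743, -0.803, 0.0, 0.0, 0.0, -0.216, 1.0]] MAX 0.803
[[-0.126, -0.186, 0.0, 0.0, 0.0, -0.03, 1.0], [-0.251, -0.371, 0.0, 0.0, 0.0, -0.06, 1.0], [-0.377, -0.557, 0.0, 0.0, 0.0, -0.09, 1.0], [-0.503, -0.742, 0.0, 0.0, 0.0, -0.121, 1.0], [-0.503, -0.742, 0.0, 0.0, 0.0, -0.121, 1.0], [-0.503, -0.742, 0.0, 0.0, 0.0, -0.121, 1.0], [-0.503, -0.742, 0.0, 0.0, 0.0, -0.121, 1.0], [-0.503, -0.742, 0.0, 0.0, 0.0, -0.121, 1.0]] MAX 0.742
```

Emit:
{"api": "play_rows", "payload": {
  "targets": [
    [[-0.25, -0.115, -0.07, 0, 0, -0.05, 1], [-0.5, -0.23, -0.13, 0, 0, -0.11, 1], [-0.75, -0.34, -0.2, 0, 0, -0.16, 1], [-1, -0.45, -0.26, 0, 0, -0.21, 1]]
  ]
}}

```text
t: 0.5
eef_pos: [0.3304, 0.3494, 0.2705]
orientation: [[-0.964, 0.267, -0.0], [0.267, 0.964, -0.0], [0.0, -0.0, -1.0]]
force: [0.6, 1.1, 0.3]
width: 0.0851
grip_force: 0.0
```

Emit:
{"api": "play_rows", "payload": {
  "targets": [
    [[-0.22, -0.165, 0, 0, 0, -0.06, 1], [-0.44, -0.33, 0, 0, 0, -0.115, 1], [-0.655, -0.49, 0, 0, 0, -0.17, 1], [-0.875, -0.655, 0, 0, 0, -0.23, 1]]
  ]
}}

```text
t: 0.9
eef_pos: [0.4303, 0.2193, 0.27]
orientation: [[-0.996, 0.09, -0.0], [0.09, 0.996, -0.0], [0.0, -0.0, -1.0]]
force: [1.1, 0.7, -0.2]
width: 0.0855
grip_force: 0.0
```

Emit:
{"api": "play_rows", "payload": {
  "targets": [
    [[-0.185, -0.2, 0, 0, 0, -0.055, 1], [-0.37, -0.4, 0, 0, 0, -0.11, 1], [-0.555, -0.6, 0, 0, 0, -0.16, 1], [-0.745, -0.8, 0, 0, 0, -0.215, 1]]
  ]
}}

```text
t: 1.3
eef_pos: [0.5306, 0.0895, 0.2699]
orientation: [[-0.997, -0.078, -0.001], [-0.078, 0.997, 0.0], [0.001, 0.0, -1.0]]
force: [-0.0, -0.1, 0.5]
width: 0.0854
grip_force: 0.0
```

Emit:
{"api": "play_rows", "payload": {
  "targets": [
    [[-0.125, -0.185, 0, 0, 0, -0.03, 1], [-0.25, -0.37, 0, 0, 0, -0.06, 1], [-0.375, -0.555, 0, 0, 0, -0.09, 1], [-0.5, -0.74, 0, 0, 0, -0.12, 1], [-0.5, -0.74, 0, 0, 0, -0.12, 1], [-0.5, -0.74, 0, 0, 0, -0.12, 1], [-0.5, -0.74, 0, 0, 0, -0.12, 1]]
  ]
}}

```text
t: 2.0
eef_pos: [0.6129, -0.0132, 0.2702]
orientation: [[-0.985, -0.171, -0.0], [-0.171, 0.985, 0.0], [0.0, 0.0, -1.0]]
force: [0.7, -0.9, 0.1]
width: 0.0857
grip_force: 0.0
```

```bash
python3 - <<'E'
from h import *
from rig import viewer
p,R,phi,o=now();q,f=handle(0);print(p,phi,o["t"],o["force"])
w=viewer.grab_frame("wrist");cv2.imwrite("pics/w1.png",w["color"][:,:,::-1]);print({k:v for k,v in w.items() if k!="color"})
a=np.r_[p,phi,1];b=[q[0],q[1],.168,f,1]
calls(p,R,[lin(a,b,4,3)])
E
```

```text
[ 0.61286658 -0.01321741  0.27022591] 1.7421950336947054 2.0 [ 0.74843897 -0.94600646  0.09472894]
{'fx': 268.49846535275265, 'fy': 268.49846535275265, 'cx': 254.66088919347774, 'cy': 191.9991562322338, 'distortion': array([-0.04250236,  0.        ,  0.        ,  0.        ,  0.        ]), 'hand_eye': array([[-2.74629080e-04, -9.58135921e-01, -2.86313607e-01,
         7.03938785e-02],
       [ 9.99999732e-01, -4.57523660e-04,  5.71893350e-04,
        -2.08863891e-04],
       [-6.78946811e-04, -2.86313373e-01,  9.58135790e-01,
        -1.42718614e-01],
       [ 0.00000000e+00,  0.00000000e+00,  0.00000000e+00,
         1.00000000e+00]])}
[[-0.001, -0.003, 0.17, 0.0, -0.0, -0.001, 1.0], [-0.003, -0.007, 0.341, 0.0, -0.0, -0.002, 1.0], [-0.004, -0.01, 0.511, 0.0, -0.0, -0.002, 1.0], [-0.005, -0.013, 0.681, 0.0, -0.0, -0.003, 1.0], [-0.005, -0.013, 0.681, 0.0, -0.0, -0.003, 1.0], [-0.005, -0.013, 0.681, 0.0, -0.0, -0.003, 1.0], [-0.005, -0.013, 0.681, 0.0, -0.0, -0.003, 1.0]] MAX 0.681
```

View pics/w1.png

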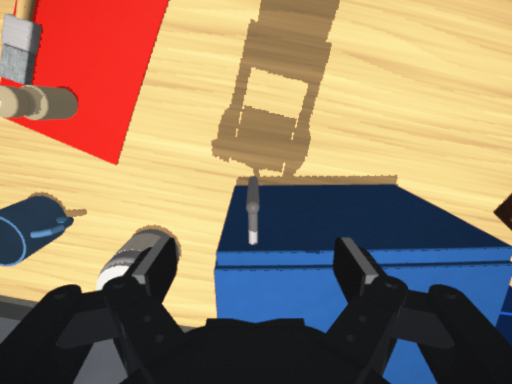

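The wrist view shows the handle bar at column 253, midway between the fingers, with its top end near row 200. That matches the predicted position, so I'll descend and close.

Emit:
{"api": "play_rows", "payload": {
  "targets": [
    [[0, -0.005, 0.17, 0, 0, 0, 1], [0, -0.005, 0.34, 0, 0, 0, 1], [0, -0.01, 0.51, 0, 0, 0, 1], [0, -0.01, 0.68, 0, 0, 0, 1], [0, -0.01, 0.68, 0, 0, 0, 1], [0, -0.01, 0.68, 0, 0, 0, 1]]
  ]
}}

```text
t: 2.65
eef_pos: [0.6134, -0.0147, 0.1692]
orientation: [[-0.985, -0.171, 0.0], [-0.171, 0.985, 0.0], [-0.0, 0.0, -1.0]]
force: [-0.6, -0.5, 0.7]
width: 0.0852
grip_force: 0.0
```

Emit:
{"api": "play_rows", "payload": {
  "targets": [
    [[0, 0, 0, 0, 0, 0, 0], [0, 0, 0, 0, 0, 0, 0], [0, 0, 0, 0, 0, 0, 0], [0, 0, 0, 0, 0, 0, 0], [0, 0, 0, 0, 0, 0, 0], [0, 0, 0, 0, 0, 0, 0], [0, 0, 0, 0, 0, 0, 0], [0, 0, 0, 0, 0, 0, 0]]
  ]
}}

```text
t: 3.45
eef_pos: [0.6135, -0.0151, 0.1686]
orientation: [[-0.985, -0.17, 0.0], [-0.17, 0.985, 0.0], [-0.0, 0.0, -1.0]]
force: [-2.4, 2.7, 2.9]
width: 0.0097
grip_force: 58.4
```

```bash
python3 - <<'E'
from h import *
p,R,phi,o=now();q,f=handle(0);print(p,phi,o["t"],o["force"],o["width"],o["grip_force"])
# commanded pose may differ from measured; relative arc from current
off=p[:2]-q
def W(t): 
    h,f=handle(t); return [*(h+off*(1-min(t,1))),p[2],phi-t,0]
print([np.round(W(t),3).tolist() for t in(0,.5,1,1.6)])
T=[.05*k for k in range(1,11)]
calls(p,R,[[W(t) for t in np.arange(1,11)*.05],[W(.5+t) for t in np.arange(1,11)*.06],[W(1.1+t) for t in np.r_[np.arange(1,9)*.0675,.54,.54]]])
E
```

```text
[ 0.61348473 -0.01511776  0.1686395 ] 1.7419105066701859 3.45 [-2.38509402  2.72039472  2.85374838] 0.009735486620702548 58.40088129043579
[[0.613, -0.015, 0.169, 1.742, 0.0], [0.504, 0.014, 0.169, 1.242, 0.0], [0.422, 0.092, 0.169, 0.742, 0.0], [0.388, 0.223, 0.169, 0.142, 0.0]]
[[0.075, 0.016, -0.0, 0.001, 0.0, 0.064, 0.0], [0.148, 0.035, -0.0, 0.001, 0.0, 0.127, 0.0], [0.221, 0.058, -0.0, 0.001, 0.0, 0.191, 0.0], [0.292, 0.085, -0.0, 0.001, 0.0, 0.255, 0.0], [0.362, 0.115, -0.0, 0.001, 0.0, 0.318, 0.0], [0.43, 0.149, -0.0, 0.001, 0.0, 0.382, 0.0], [0.497, 0.186, -0.0, 0.001, 0.0, 0.446, 0.0], [0.561, 0.226, -0.0, 0.001, 0.0, 0.509, 0.0], [0.624, 0.27, -0.0, 0.001, 0.0, 0.573, 0.0], [0.684, 0.316, -0.0, 0.001, 0.0, 0.637, 0.0]] MAX 0.684
[[0.089, 0.019, 0.0, 0.0, 0.0, 0.076, 0.0], [0.177, 0.044, 0.0, 0.0, 0.0, 0.153, 0.0], [0.264, 0.074, 0.0, 0.0, 0.0, 0.229, 0.0], [0.348, 0.109, 0.0, 0.0, 0.0, 0.306, 0.0], [0.43, 0.149, 0.0, 0.0, 0.0, 0.382, 0.0], [0.51, 0.194, 0.0, 0.0, 0.0, 0.458, 0.0], [0.587, 0.244, 0.0, 0.0, 0.0, 0.535, 0.0], [0.661, 0.298, 0.0, 0.0, 0.0, 0.611, 0.0], [0.731, 0.356, 0.0, 0.0, 0.0, 0.688, 0.0], [0.798, 0.419, 0.0, 0.0, 0.0, 0.764, 0.0]] MAX 0.798
[[0.101, 0.022, 0.0, 0.0, 0.0, 0.086, 0.0], [0.199, 0.051, 0.0, 0.0, 0.0, 0.172, 0.0], [0.296, 0.086, 0.0, 0.0, 0.0, 0.258, 0.0], [0.39, 0.128, 0.0, 0.0, 0.0, 0.344, 0.0], [0.481, 0.176, 0.0, 0.0, 0.0, 0.43, 0.0], [0.569, 0.23, 0.0, 0.0, 0.0, 0.516, 0.0], [0.653, 0.29, 0.0, 0.0, 0.0, 0.602, 0.0], [0.732, 0.355, 0.0, 0.0, 0.0, 0.688, 0.0], [0.732, 0.355, 0.0, 0.0, 0.0, 0.688, 0.0], [0.732, 0.355, 0.0, 0.0, 0.0, 0.688, 0.0]] MAX 0.732
```

Emit:
{"api": "play_rows", "payload": {
  "targets": [
    [[0.075, 0.015, 0, 0, 0, 0.065, 0], [0.15, 0.035, 0, 0, 0, 0.125, 0], [0.22, 0.06, 0, 0, 0, 0.19, 0], [0.29, 0.085, 0, 0, 0, 0.255, 0], [0.36, 0.115, 0, 0, 0, 0.32, 0], [0.43, 0.15, 0, 0, 0, 0.38, 0], [0.495, 0.185, 0, 0, 0, 0.445, 0], [0.56, 0.225, 0, 0, 0, 0.51, 0], [0.625, 0.27, 0, 0, 0, 0.575, 0], [0.685, 0.315, 0, 0, 0, 0.635, 0]]
  ]
}}

```text
t: 4.45
eef_pos: [0.5042, 0.0139, 0.1686]
orientation: [[-0.946, 0.324, 0.002], [0.324, 0.946, 0.0], [-0.002, 0.001, -1.0]]
force: [2.1, 3.1, 1.3]
width: 0.0095
grip_force: 58.8
```

Emit:
{"api": "play_rows", "payload": {
  "targets": [
    [[0.09, 0.02, 0, 0, 0, 0.075, 0], [0.175, 0.045, 0, 0, 0, 0.155, 0], [0.265, 0.075, 0, 0, 0, 0.23, 0], [0.35, 0.11, 0, 0, 0, 0.305, 0], [0.43, 0.15, 0, 0, 0, 0.38, 0], [0.51, 0.195, 0, 0, 0, 0.46, 0], [0.585, 0.245, 0, 0, 0, 0.535, 0], [0.66, 0.3, 0, 0, 0, 0.61, 0], [0.73, 0.355, 0, 0, 0, 0.69, 0], [0.8, 0.42, 0, 0, 0, 0.765, 0]]
  ]
}}

```text
t: 5.45
eef_pos: [0.4107, 0.1119, 0.1686]
orientation: [[-0.596, 0.803, 0.001], [0.803, 0.596, -0.001], [-0.001, 0.0, -1.0]]
force: [2.1, -0.3, 1.1]
width: 0.0092
grip_force: 58.9
```

Emit:
{"api": "play_rows", "payload": {
  "targets": [
    [[0.1, 0.02, 0, 0, 0, 0.085, 0], [0.2, 0.05, 0, 0, 0, 0.17, 0], [0.295, 0.085, 0, 0, 0, 0.26, 0], [0.39, 0.13, 0, 0, 0, 0.345, 0], [0.48, 0.175, 0, 0, 0, 0.43, 0], [0.57, 0.23, 0, 0, 0, 0.515, 0], [0.655, 0.29, 0, 0, 0, 0.6, 0], [0.73, 0.355, 0, 0, 0, 0.69, 0], [0.73, 0.355, 0, 0, 0, 0.69, 0], [0.73, 0.355, 0, 0, 0, 0.69, 0]]
  ]
}}

```text
t: 6.45
eef_pos: [0.3874, 0.2321, 0.1686]
orientation: [[-0.101, 0.995, -0.001], [0.995, 0.101, 0.0], [0.0, -0.001, -1.0]]
force: [-4.7, 0.3, 4.4]
width: 0.0096
grip_force: 59.6
```

Emit:
{"api": "play_rows", "payload": {
  "targets": [
    [[0, 0, 0, 0, 0, 0, 1], [0, 0, 0, 0, 0, 0, 1], [0, 0, 0, 0, 0, 0, 1], [0, 0, 0, 0, 0, 0, 1], [0, 0, 0, 0, 0, 0, 1], [0, 0, -0.2, 0, 0, 0, 1], [0, 0, -0.5, 0, 0, 0, 1], [0, 0, -0.8, 0, 0, 0, 1], [0, 0, -0.8, 0, 0, 0, 1]]
  ]
}}

```text
t: 7.35
eef_pos: [0.3895, 0.2323, 0.2953]
orientation: [[-0.1, 0.995, 0.011], [0.995, 0.1, 0.005], [0.004, 0.011, -1.0]]
force: [-0.1, 0.8, 1.1]
width: 0.0857
grip_force: 0.0
```

```bash
python3 - <<'E'
from h import *
from rig import viewer
import pickle
p,R,phi,o=now();print(p,phi,o["t"],o["force"],o["width"])
D={n:viewer.grab_frame(n) for n in("scene","top")};pickle.dump(D,open("f1.pkl","wb"))
im=[cv2.resize(D[n]["color"][:,:,::-1][sl],None,fx=4,fy=4,interpolation=cv2.INTER_CUBIC) for n,sl in(("top",np.s_[120:265,60:250]),)]
cv2.imwrite("pics/t1.png",im[0])
cv2.imwrite("pics/s1.png",cv2.resize(D["scene"]["color"][:,:,::-1][120:260,230:420],None,fx=4,fy=4,interpolation=cv2.INTER_CUBIC))
E
```

```text
[0.38951672 0.23228689 0.2952768 ] 0.10014357364885197 7.35 [-0.12610905  0.7644672   1.0695884 ] 0.08569105835066514
```

View pics/t1.png

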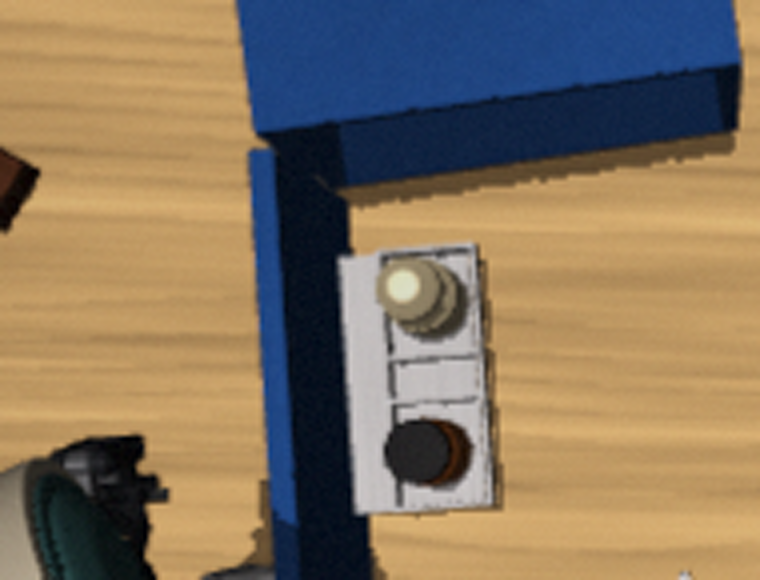

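View pics/s1.png

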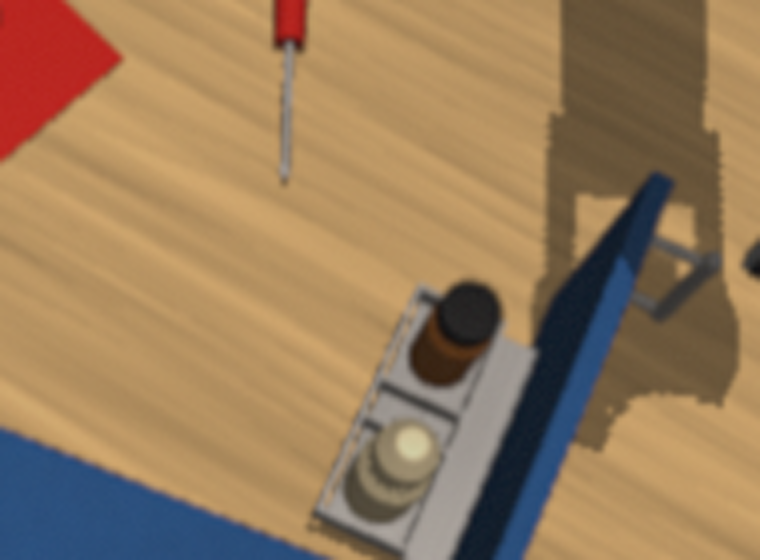

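The shaker stands in the pocket on the hinge side and the jar is in the other one. The shaker's bright cone tip is at about (160.8,191.3) in the top view and (333,230.3) in the scene view. I'll triangulate from those.

```bash
python3 - <<'E'
from h import *;import pickle
D=pickle.load(open("f1.pkl","rb"));t,s=D["top"],D["scene"]
def spot(f,c,r):
    x,y=c;g=f["color"][y-r:y+r+1,x-r:x+r+1].astype(float).mean(2);m=g>.88*g.max()
    yy,xx=np.nonzero(m);return (x-r+xx.mean(),y-r+yy.mean(),m.sum())
a=spot(t,(161,191),6);b=spot(s,(333,230),6);print(a,b)
print("z.166 top",plane(t,[a[:2]],.166),"scene",plane(s,[b[:2]],.166))
e1,e2=np.array(t["eye"]),np.array(s["eye"]);d1=ray(t,[a[:2]])[0];d2=ray(s,[b[:2]])[0]
x=np.linalg.lstsq(np.c_[d1,-d2],e2-e1,rcond=None)[0];print(e1+x[0]*d1,e2+x[1]*d2)
# door angle from top edge: inner/outer edge px
L=plane(t,[(60+250/4,120+150/4),(60+272/4,120+515/4)],.216);R_=plane(t,[(60+275/4,120+152/4),(60+297/4,120+522/4)],.216);print(L,R_)
d=(L[1]-L[0]);th=np.pi+np.arctan2(d[1],d[0]);print("a angle",np.arctan2(d[1],d[0]))
for th in(1.6,1.65,1.7):
    c,s_=np.cos(-th),np.sin(-th);Q=np.array([[c,-s_],[s_,c]]);A=Q@[.173,-.985];n=Q@[-.985,-.173];print(th,H+.083*A-.062*n,np.arctan2(-A[1],-A[0]),np.arctan2(A[1],A[0]), "jar",H+.173*A-.062*n)
E
```

```text
(np.float64(160.2439024390244), np.float64(191.0), np.int64(41)) (np.float64(332.92857142857144), np.float64(230.6904761904762), np.int64(42))
z.166 top [[0.54871101 0.14361803 0.166     ]] scene [[0.54772801 0.14463612 0.166     ]]
[0.54859787 0.14339172 0.16739377] [0.54821433 0.14458107 0.16755575]
[[0.6129888  0.21747656 0.216     ]
 [0.42243344 0.19669209 0.216     ]] [[0.61235955 0.20439223 0.216     ]
 [0.41916354 0.1836615  0.216     ]]
a angle -3.0329490175313545
1.6 [0.5431988  0.14057718] 0.14465758992899808 -2.996935063660795 jar [0.45413196 0.12760235]
1.65 [0.53962566 0.14432735] 0.09465758992899828 -3.046935063660795 jar [0.45002167 0.13582022]
1.7 [0.53624443 0.14825141] 0.04465758992899822 -3.096935063660795 jar [0.44632723 0.14423325]
```

```bash
python3 - <<'E'
from h import *
p,R,phi,o=now()
a=np.r_[p,phi,.8]
b=[.47,.19,.285,.11,.8];c=[.547,.144,.265,.11,.8]
calls(p,R,[lin(a,b,3),lin(b,c,3,5)])
E
```

```text
[[-0.11, 0.171, 0.01, 0.003, -0.001, -0.004, 0.8], [-0.221, 0.343, 0.019, 0.003, -0.001, -0.008, 0.8], [-0.331, 0.514, 0.029, 0.003, -0.001, -0.013, 0.8]] MAX 0.514
[[-0.12, 0.159, 0.044, 0.0, 0.0, 0.0, 0.8], [-0.241, 0.318, 0.089, 0.0, 0.0, 0.0, 0.8], [-0.361, 0.477, 0.133, 0.0, 0.0, 0.0, 0.8], [-0.361, 0.477, 0.133, 0.0, 0.0, 0.0, 0.8], [-0.361, 0.477, 0.133, 0.0, 0.0, 0.0, 0.8], [-0.361, 0.477, 0.133, 0.0, 0.0, 0.0, 0.8], [-0.361, 0.477, 0.133, 0.0, 0.0, 0.0, 0.8], [-0.361, 0.477, 0.133, 0.0, 0.0, 0.0, 0.8]] MAX 0.477
```

Emit:
{"api": "play_rows", "payload": {
  "targets": [
    [[-0.11, 0.17, 0, 0, 0, 0, 0.8], [-0.22, 0.34, 0.02, 0, 0, 0, 0.8], [-0.33, 0.515, 0.03, 0, 0, -0.01, 0.8]]
  ]
}}

```text
t: 7.75
eef_pos: [0.4701, 0.1894, 0.2818]
orientation: [[-0.108, 0.994, -0.003], [0.994, 0.108, -0.001], [-0.001, -0.003, -1.0]]
force: [0.1, 0.5, -0.3]
width: 0.0687
grip_force: 0.0
```

Emit:
{"api": "play_rows", "payload": {
  "targets": [
    [[-0.12, 0.16, 0.045, 0, 0, 0, 0.8], [-0.24, 0.32, 0.09, 0, 0, 0, 0.8], [-0.36, 0.475, 0.13, 0, 0, 0, 0.8], [-0.36, 0.475, 0.13, 0, 0, 0, 0.8], [-0.36, 0.475, 0.13, 0, 0, 0, 0.8], [-0.36, 0.475, 0.13, 0, 0, 0, 0.8], [-0.36, 0.475, 0.13, 0, 0, 0, 0.8]]
  ]
}}

```text
t: 8.45
eef_pos: [0.5458, 0.1447, 0.2646]
orientation: [[-0.109, 0.994, 0.0], [0.994, 0.109, 0.0], [0.0, 0.0, -1.0]]
force: [-0.2, 0.4, 0.1]
width: 0.0683
grip_force: 0.0
```

```bash
python3 - <<'E'
from h import *
from rig import viewer
import pickle
p,R,phi,o=now();print(p,phi,R[:,2],o["t"],o["width"])
w=viewer.grab_frame("wrist");cv2.imwrite("pics/w2.png",w["color"][:,:,::-1]);pickle.dump((p,R,w),open("w2.pkl","wb"))
K=np.array([[w["fx"],0,w["cx"]],[0,w["fy"],w["cy"]],[0,0,1.]])
# where would tool-axis points at z=.166 and .15 project
M=np.linalg.inv(w["hand_eye"])
for z in(.168,.15):
    c=M@[0,0,p[2]-z,1];print(z,cv2.projectPoints(c[:3].reshape(1,3),np.zeros(3),np.zeros(3),K,w["distortion"])[0].ravel())
E
```

```text
[0.54583298 0.14465996 0.26457742] 0.10909303365169003 [ 3.98122072e-04  2.57155598e-04 -9.99999888e-01] 8.45 0.0682922345916412
0.168 [252.01426884 193.54209844]
0.15 [252.18461106 188.28020924]
```

View pics/w2.png

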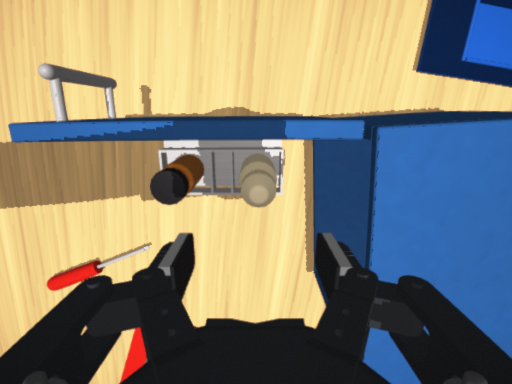

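The wrist view shows the shaker's head centred near (258,188), a few pixels right of the tool axis at (252,192). I'll measure it with a mask.

```bash
python3 - <<'E'
from h import *
import pickle
p,R,w=pickle.load(open("w2.pkl","rb"))
H_,S,V=cv2.split(cv2.cvtColor(w["color"],cv2.COLOR_RGB2HSV))
for y in range(160,212,6): print(y,[ (int(H_[y,x]),int(S[y,x]),int(V[y,x])) for x in (236,240,244,258,272,276,280)])
E=R@np.array(w["hand_eye"])[:3,:3];f=dict(w,rotation=E,eye=p+R@np.array(w["hand_eye"])[:3,3])
m=np.zeros(V.shape,np.uint8);m[150:212,235:285]=((S<110)&(H_>12)&(H_<32)&(V>70))[150:212,235:285]
for y in range(160,210,4):
    x=np.nonzero(m[y])[0]
    if len(x):print(y,x.min(),x.max(),len(x))
for c in((258.5,188),(258.5,192)): print(plane(f,[c],.155))
E
```

```text
160 [(8, 8, 136), (12, 9, 138), (18, 37, 124), (20, 68, 123), (8, 7, 138), (6, 9, 140), (10, 8, 102)]
166 [(12, 10, 134), (12, 10, 133), (20, 68, 127), (20, 67, 155), (21, 64, 116), (12, 9, 136), (10, 8, 96)]
172 [(8, 8, 129), (18, 46, 128), (20, 68, 149), (20, 66, 128), (21, 68, 147), (13, 18, 131), (0, 8, 93)]
178 [(6, 10, 131), (20, 66, 142), (20, 69, 122), (20, 67, 159), (20, 66, 120), (20, 49, 155), (10, 10, 160)]
184 [(13, 14, 127), (20, 61, 134), (20, 68, 151), (20, 68, 166), (20, 68, 151), (15, 29, 195), (5, 9, 174)]
190 [(10, 9, 87), (18, 47, 108), (21, 68, 147), (20, 66, 189), (21, 68, 146), (20, 46, 112), (11, 11, 189)]
196 [(17, 115, 153), (18, 115, 151), (20, 69, 141), (20, 67, 182), (21, 69, 140), (22, 104, 246), (23, 99, 250)]
202 [(22, 104, 248), (22, 106, 246), (21, 108, 243), (20, 69, 174), (22, 103, 249), (22, 101, 249), (23, 100, 250)]
208 [(23, 98, 251), (22, 106, 246), (22, 108, 244), (21, 108, 241), (23, 100, 250), (23, 101, 250), (23, 102, 250)]
160 244 283 30
164 242 283 33
168 241 284 38
172 240 284 40
176 239 284 43
180 239 284 43
184 236 284 45
188 235 284 47
192 240 284 41
196 241 284 44
200 236 284 49
204 235 284 45
208 235 284 45
[[0.55186889 0.14705123 0.155     ]]
[[0.55232785 0.14300295 0.155     ]]
```

Emit:
{"api": "play_rows", "payload": {
  "targets": [
    [[0, 0.035, 0.1, 0, 0, 0, 0.8], [0, 0.035, 0.3, 0, 0, 0, 0.8], [0, 0.035, 0.5, 0, 0, 0, 0.8], [0, 0.035, 0.7, 0, 0, 0, 0.8], [0, 0.035, 0.85, 0, 0, 0, 0.8], [0, 0.035, 0.915, 0, 0, 0, 0.8], [0, 0.035, 0.915, 0, 0, 0, 0.8], [0, 0.035, 0.915, 0, 0, 0, 0.8]]
  ]
}}

```text
t: 9.3
eef_pos: [0.5521, 0.1448, 0.1281]
orientation: [[-0.108, 0.994, 0.002], [0.994, 0.108, 0.0], [0.0, 0.002, -1.0]]
force: [0.7, 0.8, -0.5]
width: 0.0684
grip_force: 0.0
```

Emit:
{"api": "play_rows", "payload": {
  "targets": [
    [[0, 0, 0, 0, 0, 0, 0.3], [0, 0, 0, 0, 0, 0, 0.3], [0, 0, 0, 0, 0, 0, 0.3], [0, 0, 0, 0, 0, 0, 0.3], [0, 0, 0, 0, 0, 0, 0.3], [0, 0, 0, 0, 0, 0, 0.3]]
  ]
}}

```text
t: 9.9
eef_pos: [0.5522, 0.1447, 0.1286]
orientation: [[-0.108, 0.994, 0.002], [0.994, 0.108, 0.0], [0.0, 0.002, -1.0]]
force: [-2.3, -0.6, 6.0]
width: 0.0339
grip_force: 59.6
```

```bash
python3 - <<'E'
from h import *
p,R,phi,o=now();print(p,phi)
a=np.r_[p,phi,.3];u=np.r_[p[:2],.268,phi,.3]
b=[.53,.03,.268,.43,.3];c=[.515,-.08,.268,.73,.3];d=[.5,-.185,.268,1.03,.3];e=[.485,-.2852,.268,1.324,.3]
calls(p,R,[lin(a,u,8),lin(u,b,5),lin(b,c,5),lin(c,d,5),lin(d,e,5,4)])
E
```

```text
[0.55216935 0.14472517 0.12857697] 0.1080460283579833
[[0.0, 0.0, -0.116, 0.003, -0.0, 0.0, 0.3], [0.0, 0.001, -0.232, 0.003, -0.0, 0.0, 0.3], [0.0, 0.001, -0.349, 0.003, -0.0, 0.0, 0.3], [0.0, 0.001, -0.465, 0.003, -0.0, 0.0, 0.3], [0.0, 0.001, -0.581, 0.003, -0.0, 0.0, 0.3], [0.0, 0.002, -0.697, 0.003, -0.0, 0.0, 0.3], [0.0, 0.002, -0.813, 0.003, -0.0, 0.0, 0.3], [0.0, 0.002, -0.929, 0.003, -0.0, 0.0, 0.3]] MAX 0.929
[[-0.149, -0.046, 0.0, 0.0, 0.0, -0.082, 0.3], [-0.298, -0.092, 0.0, 0.0, 0.0, -0.164, 0.3], [-0.447, -0.138, 0.0, 0.0, 0.0, -0.246, 0.3], [-0.596, -0.184, 0.0, 0.0, 0.0, -0.328, 0.3], [-0.744, -0.229, 0.0, 0.0, 0.0, -0.41, 0.3]] MAX 0.744
[[-0.125, -0.079, 0.0, 0.0, 0.0, -0.076, 0.3], [-0.25, -0.159, 0.0, 0.0, 0.0, -0.153, 0.3], [-0.375, -0.238, 0.0, 0.0, 0.0, -0.229, 0.3], [-0.5, -0.317, 0.0, 0.0, 0.0, -0.306, 0.3], [-0.625, -0.397, 0.0, 0.0, 0.0, -0.382, 0.3]] MAX 0.625
[[-0.091, -0.108, 0.0, 0.0, 0.0, -0.076, 0.3], [-0.182, -0.217, 0.0, 0.0, 0.0, -0.153, 0.3], [-0.273, -0.325, 0.0, 0.0, 0.0, -0.229, 0.3], [-0.364, -0.433, 0.0, 0.0, 0.0, -0.306, 0.3], [-0.455, -0.541, 0.0, 0.0, 0.0, -0.382, 0.3]] MAX 0.541
[[-0.052, -0.125, 0.0, 0.0, 0.0, -0.075, 0.3], [-0.103, -0.25, 0.0, 0.0, 0.0, -0.15, 0.3], [-0.155, -0.374, 0.0, 0.0, 0.0, -0.225, 0.3], [-0.207, -0.499, 0.0, 0.0, 0.0, -0.299, 0.3], [-0.258, -0.624, 0.0, 0.0, 0.0, -0.374, 0.3], [-0.258, -0.624, 0.0, 0.0, 0.0, -0.374, 0.3], [-0.258, -0.624, 0.0, 0.0, 0.0, -0.374, 0.3], [-0.258, -0.624, 0.0, 0.0, 0.0, -0.374, 0.3], [-0.258, -0.624, 0.0, 0.0, 0.0, -0.374, 0.3]] MAX 0.624
```

Emit:
{"api": "play_rows", "payload": {
  "targets": [
    [[0, 0, -0.05, 0, 0, 0, 0.3], [0, 0, -0.15, 0, 0, 0, 0.3], [0, 0, -0.25, 0, 0, 0, 0.3], [0, 0, -0.35, 0, 0, 0, 0.3], [0, 0, -0.45, 0, 0, 0, 0.3], [0, 0, -0.55, 0, 0, 0, 0.3], [0, 0, -0.7, 0, 0, 0, 0.3], [0, 0, -0.85, 0, 0, 0, 0.3], [0, 0, -0.93, 0, 0, 0, 0.3], [0, 0, -0.93, 0, 0, 0, 0.3]]
  ]
}}

```text
t: 10.9
eef_pos: [0.5523, 0.1447, 0.2691]
orientation: [[-0.108, 0.994, 0.004], [0.994, 0.108, 0.001], [0.0, 0.004, -1.0]]
force: [0.4, 0.7, -2.8]
width: 0.0338
grip_force: 60.1
```

Emit:
{"api": "play_rows", "payload": {
  "targets": [
    [[-0.15, -0.045, 0, 0, 0, -0.08, 0.3], [-0.3, -0.09, 0, 0, 0, -0.165, 0.3], [-0.445, -0.14, 0, 0, 0, -0.245, 0.3], [-0.595, -0.185, 0, 0, 0, -0.33, 0.3], [-0.745, -0.23, 0, 0, 0, -0.41, 0.3]]
  ]
}}

```text
t: 11.4
eef_pos: [0.5287, 0.0289, 0.265]
orientation: [[-0.419, 0.908, -0.002], [0.908, 0.419, 0.0], [0.001, -0.002, -1.0]]
force: [0.3, 0.1, -2.3]
width: 0.034
grip_force: 60.2
```

Emit:
{"api": "play_rows", "payload": {
  "targets": [
    [[-0.125, -0.08, 0, 0, 0, -0.075, 0.3], [-0.25, -0.16, 0, 0, 0, -0.155, 0.3], [-0.375, -0.24, 0, 0, 0, -0.23, 0.3], [-0.5, -0.315, 0, 0, 0, -0.305, 0.3], [-0.625, -0.395, 0, 0, 0, -0.38, 0.3]]
  ]
}}

```text
t: 11.9
eef_pos: [0.514, -0.0809, 0.2651]
orientation: [[-0.668, 0.744, -0.002], [0.745, 0.668, 0.001], [0.002, -0.001, -1.0]]
force: [0.3, 0.2, -2.7]
width: 0.034
grip_force: 60.2
```

Emit:
{"api": "play_rows", "payload": {
  "targets": [
    [[-0.09, -0.11, 0, 0, 0, -0.075, 0.3], [-0.18, -0.215, 0, 0, 0, -0.155, 0.3], [-0.275, -0.325, 0, 0, 0, -0.23, 0.3], [-0.365, -0.435, 0, 0, 0, -0.305, 0.3], [-0.455, -0.54, 0, 0, 0, -0.38, 0.3]]
  ]
}}

```text
t: 12.4
eef_pos: [0.499, -0.1857, 0.265]
orientation: [[-0.857, 0.515, -0.002], [0.515, 0.857, 0.001], [0.002, -0.0, -1.0]]
force: [0.0, -0.3, -3.5]
width: 0.0336
grip_force: 60.2
```

Emit:
{"api": "play_rows", "payload": {
  "targets": [
    [[-0.05, -0.125, 0, 0, 0, -0.075, 0.3], [-0.105, -0.25, 0, 0, 0, -0.15, 0.3], [-0.155, -0.375, 0, 0, 0, -0.225, 0.3], [-0.205, -0.5, 0, 0, 0, -0.3, 0.3], [-0.26, -0.625, 0, 0, 0, -0.375, 0.3], [-0.26, -0.625, 0, 0, 0, -0.375, 0.3], [-0.26, -0.625, 0, 0, 0, -0.375, 0.3], [-0.26, -0.625, 0, 0, 0, -0.375, 0.3]]
  ]
}}

```text
t: 13.2
eef_pos: [0.4845, -0.2847, 0.2659]
orientation: [[-0.969, 0.247, -0.001], [0.247, 0.969, 0.001], [0.001, 0.001, -1.0]]
force: [-0.3, 0.3, -2.4]
width: 0.0337
grip_force: 60.3
```

```bash
python3 - <<'E'
from h import *
from rig import viewer
p,R,phi,o=now();print(p,phi,R[:,2],o["t"],o["width"],o["force"])
w=viewer.grab_frame("wrist");cv2.imwrite("pics/w3.png",w["color"][:,:,::-1])
calls(p,R,[[[.485,-.2852,.0836,1.324,.3]]]) 
E
```

```text
[ 0.48451728 -0.2846582   0.2659259 ] 1.3213810653948583 [-6.98777649e-04  9.28097062e-04 -9.99999325e-01] 13.2 0.03369435444175093 [-0.34957987  0.29668758 -2.38726909]
[[-0.005, -0.004, 1.215, 0.001, -0.001, -0.003, 0.3]] MAX 1.215
```

View pics/w3.png

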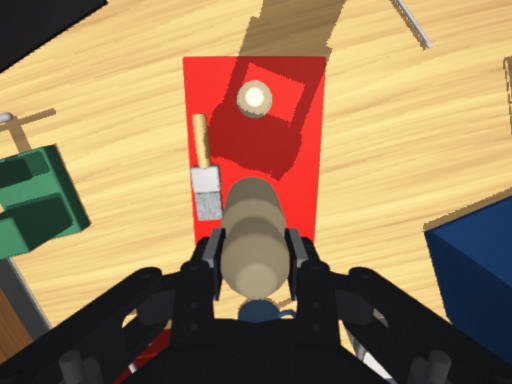

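The wrist view shows the shaker held upright over the mat at about (255,235). The near pot is at (255,98) and the brush, at (205,195), lies clear of the spot. I'll lower the shaker now.

Emit:
{"api": "play_rows", "payload": {
  "targets": [
    [[0, 0, 0.2, 0, 0, 0, 0.3], [0, 0, 0.4, 0, 0, 0, 0.3], [0, 0, 0.6, 0, 0, 0, 0.3], [0, 0, 0.8, 0, 0, 0, 0.3], [0, 0, 0.95, 0, 0, 0, 0.3], [0, 0, 1, 0, 0, 0, 0.3], [0, 0, 1, 0, 0, 0, 0.3], [0, 0, 1, 0, 0, 0, 0.3]]
  ]
}}

```text
t: 14.05
eef_pos: [0.4852, -0.2855, 0.1181]
orientation: [[-0.969, 0.246, 0.002], [0.246, 0.969, -0.001], [-0.002, -0.001, -1.0]]
force: [0.1, -0.2, -1.1]
width: 0.034
grip_force: 60.4
```

Emit:
{"api": "play_rows", "payload": {
  "targets": [
    [[0, 0, 0.04, 0, 0, 0, 0.3], [0, 0, 0.08, 0, 0, 0, 0.3], [0, 0, 0.12, 0, 0, 0, 0.3], [0, 0, 0.15, 0, 0, 0, 0.3], [0, 0, 0.17, 0, 0, 0, 0.3], [0, 0, 0.19, 0, 0, 0, 0.3], [0, 0, 0.2, 0, 0, 0, 0.3], [0, 0, 0.2, 0, 0, 0, 0.3], [0, 0, 0.2, 0, 0, 0, 0.3]]
  ]
}}

```text
t: 14.95
eef_pos: [0.4846, -0.2854, 0.0867]
orientation: [[-0.969, 0.247, 0.0], [0.247, 0.969, -0.0], [-0.0, -0.0, -1.0]]
force: [-0.3, -0.1, -2.7]
width: 0.0338
grip_force: 60.4
```

Contact is expected at a TCP height of about 0.0826, so I'll creep down about 3 mm.

Emit:
{"api": "play_rows", "payload": {
  "targets": [
    [[0, 0, 0.005, 0, 0, 0, 0.3], [0, 0, 0.01, 0, 0, 0, 0.3], [0, 0, 0.015, 0, 0, 0, 0.3], [0, 0, 0.02, 0, 0, 0, 0.3], [0, 0, 0.02, 0, 0, 0, 0.3], [0, 0, 0.02, 0, 0, 0, 0.3]]
  ]
}}

```text
t: 15.55
eef_pos: [0.4845, -0.2854, 0.0835]
orientation: [[-0.969, 0.247, 0.0], [0.247, 0.969, 0.0], [0.0, 0.0, -1.0]]
force: [0.0, 0.0, -2.6]
width: 0.0342
grip_force: 60.4
```

Emit:
{"api": "play_rows", "payload": {
  "targets": [
    [[0, 0, 0.004, 0, 0, 0, 0.3], [0, 0, 0.008, 0, 0, 0, 0.3], [0, 0, 0.008, 0, 0, 0, 0.3], [0, 0, 0.008, 0, 0, 0, 0.3]]
  ]
}}

```text
t: 15.95
eef_pos: [0.4847, -0.2855, 0.0827]
orientation: [[-0.969, 0.247, 0.001], [0.247, 0.969, -0.0], [-0.001, -0.0, -1.0]]
force: [0.6, -0.6, 0.5]
width: 0.0335
grip_force: 60.5
```

Contact is made: the force reading went from -2.6 to +0.5 N. I'll release and rise.

Emit:
{"api": "play_rows", "payload": {
  "targets": [
    [[0, 0, 0, 0, 0, 0, 0.5], [0, 0, 0, 0, 0, 0, 0.6], [0, 0, 0, 0, 0, 0, 0.75], [0, 0, 0, 0, 0, 0, 0.75], [0, 0, 0, 0, 0, 0, 0.75], [0, 0, 0, 0, 0, 0, 0.75]]
  ]
}}

```text
t: 16.55
eef_pos: [0.4845, -0.2854, 0.0823]
orientation: [[-0.969, 0.247, 0.0], [0.247, 0.969, 0.0], [-0.0, 0.0, -1.0]]
force: [0.6, -1.1, -0.5]
width: 0.0637
grip_force: 0.0
```

Emit:
{"api": "play_rows", "payload": {
  "targets": [
    [[0, 0, -0.1, 0, 0, 0, 0.75], [0, 0, -0.25, 0, 0, 0, 0.75], [0, 0, -0.45, 0, 0, 0, 0.75], [0, 0, -0.7, 0, 0, 0, 0.75], [0, 0, -1, 0, 0, 0, 0.75], [0, 0, -1, 0, 0, 0, 0.75], [0, 0, -1, 0, 0, 0, 0.75]]
  ]
}}

```text
t: 17.25
eef_pos: [0.4849, -0.2857, 0.2347]
orientation: [[-0.969, 0.247, 0.003], [0.247, 0.969, -0.002], [-0.004, -0.001, -1.0]]
force: [-0.6, 1.0, -0.3]
width: 0.0645
grip_force: 0.0
```

```bash
python3 - <<'E'
from h import *
from rig import viewer
p,R,phi,o=now();print(p,o["t"],o["width"],o["force"])
s=viewer.grab_frame("scene");cv2.imwrite("pics/s2.png",s["color"][:,:,::-1])
w=viewer.grab_frame("wrist");cv2.imwrite("pics/w4.png",w["color"][:,:,::-1])
K=np.array([[w["fx"],0,w["cx"]],[0,w["fy"],w["cy"]],[0,0,1.]]);M=np.linalg.inv(w["hand_eye"])
c=M@np.r_[R.T@(np.array([.485,-.2852,.12])-p),1];print(cv2.projectPoints(c[:3].reshape(1,3),np.zeros(3),np.zeros(3),K,w["distortion"])[0].ravel())
E
```

```text
[ 0.48490773 -0.28567002  0.23469201] 17.25 0.06447223852789082 [-0.59642777  0.97287995 -0.31363881]
[254.31275419 185.4675398 ]
```

View pics/s2.png

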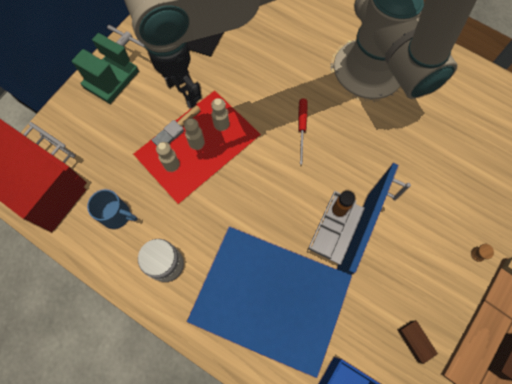

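View pics/w4.png

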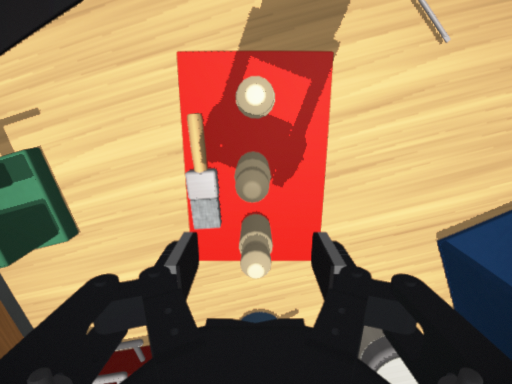

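The shaker stands upright between the two pots. Its tip is at about (253,186) against an expected (254,185). The door is open and the jar is in its rack, so I'll hand in.

```bash
python3 -c "
from rig import env
print(env.hand_in())"
```

```text
the job is handed in; nothing more can be done
None
```

I opened the door to roughly 95° and set the shaker upright on the mat, about 2 mm from the midpoint of the two pots by the last wrist picture. The jar is still in its rack and the job is handed in; no verdict was returned.

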